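# Turn the double-ended scraper round in its cradle

## Task

Of the two turning tools lying in the green cradles, only one has a cutting edge at both ends: a round nose, now worn, which sticks out of the open end of its cradle, and a fresh diamond point, which lies towards the stop plate. Lift that scraper out, turn it end for end and lower it (do not drop it) back into the same cradle, seated flat in both saddles and centred lengthwise as before, so that the diamond point sticks out of the open end. Leave the other tool, which has a plain square tail, where it is.

Things in the scene. Friction and masses are not known exactly. Their poses are not given: they have to be found in the camera images.
- scraper: Double-ended scraper, 0.2-0.4 kg, loose: dark steel bar 136 mm long, 16 wide, 14 high; bright blades 6 thick at the ends (184 overall): round nose 30 wide at -x, diamond point 31 wide at +x. Origin: mid-length on the underside, balanced there; z up. Starts on the saddle floors, its x along the cradle's x, origins within 6 mm along x; when reversed its x points along the cradle's -x.
- point_tip (a point): The extreme tip of the scraper's diamond point, 91.5 mm from the scraper's origin along its +x, 7 mm above its underside.
- cradle: The scraper's green cradle, fixed. Origin on the bench midway between its saddles; -x: open end, +x: stop plate (inner face x=108 mm, top 64 up). Base 190 x 70, 8 high. Saddles at x=-52 and +52, 14 long: 90 free between for fingers. Saddle floors 45 above the bench, 22 wide; cheeks slope out to 46 wide at 71 up and guide the bar to the middle.
- spare: The other tool, leave alone: same bar section and round nose (at its -x end, also sticking out), but a plain square tail instead of a point; 182 mm overall. Loose in a second cradle of the same make. Origin: on the underside, 92 from the nose end, over the middle of its cradle; x towards the tail.
Things that resemble listed ones, but are neither listed nor needed, are in the scene too. Leave any yellow look-alike of the scraper alone.

How it is judged:
By the outcome, as a careful person would: the job done as asked, in the order asked, and still so for the second after the job is handed in, with the robot touching nothing.
It also fails if it takes over 35 s, if anything falls off the work surface, if the arm or the gripper's body presses on something with over 40 N, if the wrist force passes 120 N, or if a joint passes its speed limit or range.

## Robot

A 6-joint arm with a two-finger parallel gripper is mounted at the origin on the work surface. World frame = base frame: x ahead of the robot, y to its left, z up, the work surface at z = 0. Lengths are in m, angles in rad, forces in N, time in s.
With the tool pointing down it reaches from about 0.225 to 0.875 m from the base axis. Payload 3.4 kg.
Tool frame: the origin (TCP) lies at the very end of the fingers, on their centre line; the grasp point (between the pads) lies manip.hold_point_z behind it (manip.hold_point_z is the distance from the TCP to the grasp point, in m); x points along the fingers, y is the direction in which the jaws open and shut, and the axes are right-handed (so a half turn about x gives the same grasp; the last joint's range is limited). The gripper opens to 85 mm and grips with 20 to 120 N. Pads are 22 mm wide; open, the fingers measure 114 mm over their backs; the gripper's body (76 mm by 85 mm) begins 54 mm behind the grasp point. The pads swing forward as they close: fully open they stand 13 mm farther back than shut.
Start: joints at [-1.305, 0.276, 1.505, -0, 1.361, -0.121], TCP at [0.217, -0.533, 0.231] pointing down, gripper open.
Joint ranges: [-2.89, 2.89], [-0.75, 2.08], [0.22, 2.7], [-1.18, 4.32], [0.11, 2.71], [-2.7, 2.7]. Speed limits (rad/s): [2.57, 2.57, 3.14, 3.14, 3.14, 3.14].

## Interface

Orientations are given as a unit quaternion [w, x, y, z].
In Python, from rig import manip gives the robot as it stands.
- The arm moves only by the tool step_arm, never from a script. Its argument "targets" is a list of rows, each a list of 2 entries, a list of its own where there are three numbers: the shift along the tool's x, y, z in mm, then the turn about the tool's x in degrees. A call has 1 to 20 rows; each row is the pose to reach, as a shift and turn from the pose commanded when the call began, along the tool's axes at that moment; what a row does not reach only later rows make up. A row lasts 1/10 s, in which the tool goes at most 50 mm and 8.59 degrees, less where a joint would pass 70% of its speed; a pose out of reach is approached as far as the arm can. A call with a gripper value outside its range is refused whole. "grip" is the closure, from 0 (fully open) to 1 (shut), set as the call begins (left out, the last holds). The fingers move at their own pace and stop on an object; "grip_force" is the grip in N (left out, the last holds). Time passes only in rows, so rows that repeat a pose let the fingers close. It gives the time, the measured TCP pose, the force and the opening at its end, in the units of the state.
- manip.get_state(): the state, without advancing time (a new reading comes with each control period).
- manip.get_image(name): name is "side" or "top"; returns a dict with "image" (384x512x3 uint8, red, green, blue), "fx", "fy", "cx", "cy" (pixels), "pose" (4x4, takes a point from camera to world coordinates). Camera axes: x right, y down, z forward; pixel columns grow to the right and rows downward; lengths in m; the calibration is good to about 2 mm. A picture is of the moment at which its call begins. There is no depth.
- manip.sign_off(): hands the job in, once; it reports no verdict.
Trained networks look in a picture, given as the dict that the camera call returned (one of the last four; its "shot" number tells which), for a name from the list of things; names that differ only in an ending like _2 or _b are one class to them, and where a whole thing is asked for, a point or a joint stands for the part that bears it (a point fixed in the world has none). Each returns a list of dicts, best first, with "confidence" (0 to 1); they miss things now and then, are a little off and sometimes report something else, mostly with a low value. They report only what shows in the picture. A call takes as long as a camera call. They do not tell look-alikes from the thing itself.
- manip.search_frame(picture, thing): "xyz" ([x, y, z] in m, in world coordinates, good to about 4 mm: the middle of the surface that is visible of it).
- manip.regions_of(picture, thing): "region" (384x512 bool, what is visible of it).
The state is a dict: "clock": time; "qpos": joint angles; "qd": joint speeds; "effort": joint torques, N m; "position": TCP position; "ee_rot": TCP orientation; "contact_force": force on the tool from outside, world axes, zero at the start; "moment": the same for the moment, N m; "width": finger opening in m.
Only numpy, scipy, OpenCV 4.12 (cv2) and the standard library are available. Lean on these libraries where they do the work, as an engineer would, in place of code of your own. Each camera call takes 0.05 s, during which the arm holds its last target.

## Working session

There is one attempt and no reset: what is moved stays moved. The work goes in short steps, Python scripts to look and compute and a tool call to move; the robot and the scene stay as the last step left them, time stands still between calls to the robot, and variables do not carry over. Pictures are saved under pics/ and viewed, and the job is handed in when it is done.

Besides the shell and the picture viewer there is one more tool, called after ">>>" as name([rows], argument=value, ...), one row to a line, values as JSON. step_arm: Moves the arm, as the interface text tells. Its arguments: {"type":"object","properties":{"targets":{"type":"array"},"grip":{"type":"number"},"grip_force":{"type":"number"}},"required":["targets"]}

```bash
ls; mkdir -p pics; python3 - <<'E'
from rig import manip
import cv2,pickle
print(manip.hold_point_z, manip.get_state())
for n in("top","side"):
    d=manip.get_image(n); cv2.imwrite(f"pics/{n}0.png",d["image"][:,:,::-1]); pickle.dump(d,open(f"{n}0.pkl","wb"))
    print(n,d["fx"],d["cx"],d["cy"],d["pose"].tolist() if hasattr(d["pose"],'tolist') else d["pose"])
    for t in("scraper","point_tip","cradle","spare"):
        print(t,[(r["confidence"],r["xyz"]) for r in manip.search_frame(d,t)])
E
```

```text
pics
0.0187 {'clock': 0.0, 'qpos': array([-1.30503112e+00,  2.76577503e-01,  1.50613684e+00,  6.95367320e-06,
        1.36069426e+00, -1.20978313e-01]), 'qd': array([ 0.00038388, -0.00046513,  0.00059744,  0.00095643,  0.00193851,
        0.00041066]), 'effort': array([ 1.48734907e-04, -4.16772544e+01, -2.45811403e+01,  3.66349639e-05,
        1.10732991e-02,  1.07401269e-05]), 'position': array([ 0.21674399, -0.53201316,  0.23044821]), 'ee_rot': array([-0.13524284, -0.6938834 , -0.13652389,  0.69397149]), 'contact_force': array([ 0.23281854, -0.00701343,  0.64269656]), 'moment': array([-0.03787069,  0.03163128,  0.02962806]), 'width': 0.08554177134669874}
top 361.2921379777795 248.29839225067394 199.56300128598411 [[-0.06705994166699208, -0.9761064240273487, 0.20668626755583291, 0.39142503615854357], [-0.9977475183386604, 0.06595596763329546, -0.01223519442429304, 0.04323420145317099], [-0.0016893408963831237, -0.2070412019528901, -0.9783307655497901, 0.81783095939098], [0.0, 0.0, 0.0, 1.0]]
scraper [(0.97, [0.7143, -0.1549, 0.0087]), (0.88, [0.4512, 0.1255, 0.0156]), (0.82, [0.6414
[... 297 characters left out ...]
2051864441 254.96424891317147 194.57277167659694 [[-0.9939161140678682, -0.07859914222918786, 0.0771552528157633, 0.47209591328876127], [-0.10887002808274346, 0.595051130083454, -0.7962797684053432, 0.8309073059249211], [0.016675586391221797, -0.7998351876650842, -0.5999879977060113, 0.6588702063673696], [0.0, 0.0, 0.0, 1.0]]
scraper [(0.98, [0.335, 0.3271, 0.0124]), (0.96, [0.4647, 0.1345, 0.013]), (0.63, [0.7147, -0.1477, 0.0149])]
point_tip [(0.86, [0.3365, 0.3255, 0.0141]), (0.82, [0.7094, -0.1477, 0.0151]), (0.75, [0.6408, 0.1112, 0.064]), (0.73, [0.4624, 0.1368, 0.0102])]
cradle [(0.83, [0.6672, 0.072, 0.0118]), (0.37, [0.6434, 0.1128, 0.0622])]
spare [(0.86, [0.4893, -0.113, 0.0604])]
```

View pics/top0.png

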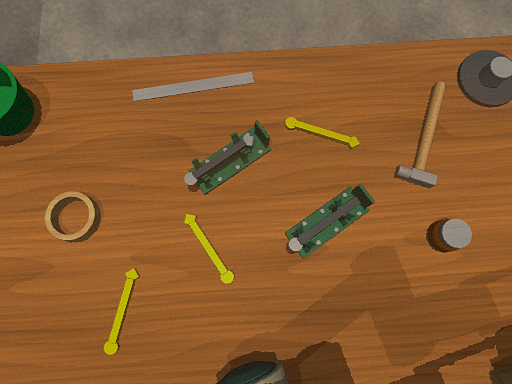

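View pics/side0.png

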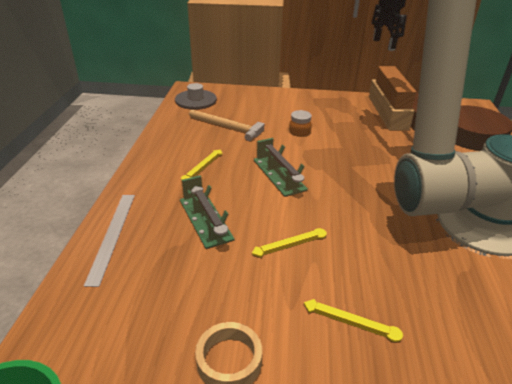

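The candidates in the top view are the cradle tools at (222,160) and (328,222), plus yellow look-alikes at (322,132), (208,248) and (122,310). I'll crop both cradle tools to see which one has the diamond tail.

```bash
python3 - <<'E'
import pickle,cv2,numpy as np
d=pickle.load(open("top0.pkl","rb"))["image"][:,:,::-1]
s=pickle.load(open("side0.pkl","rb"))["image"][:,:,::-1]
f=lambda im,x,y:cv2.resize(im[y:y+75,x:x+100],(400,300),interpolation=cv2.INTER_CUBIC)
o=np.vstack([np.hstack([f(d,180,120),f(d,280,183)]),np.hstack([f(s,160,172),f(s,232,130)])])
cv2.imwrite("pics/crop0.png",o)
E
```

```text
(no output)
```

View pics/crop0.png

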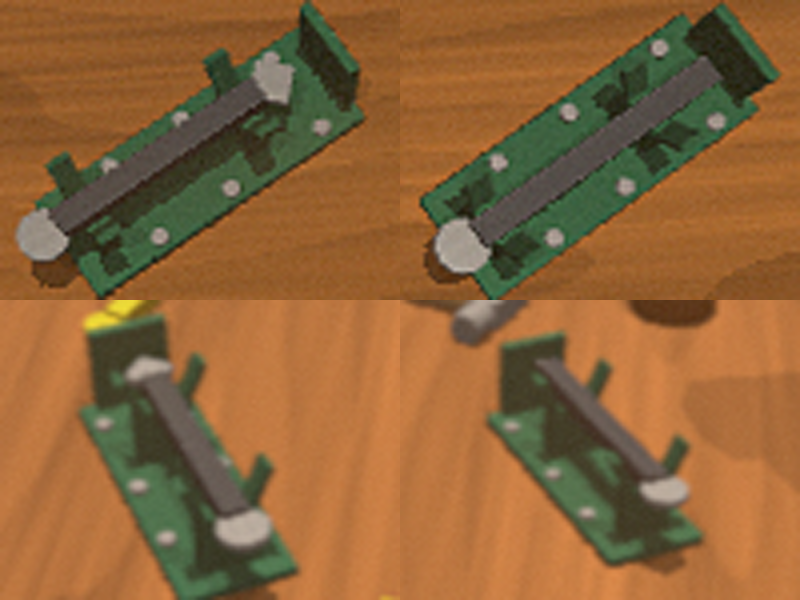

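The tool at top (222,160) and side (205,212) has the diamond-shaped tail at the stop plate, so it's the scraper. The tool at (328,222) has a square tail and is the spare. Next I'll measure the pose from larger crops.

```bash
python3 - <<'E'
import pickle,cv2,numpy as np
for n,x,y in(("top",180,115),("side",170,170)):
    d=pickle.load(open(n+"0.pkl","rb"))["image"][:,:,::-1]
    o=cv2.resize(d[y:y+85,x:x+100],(800,680)[:2],interpolation=cv2.INTER_CUBIC)[:600] if n=="side" else cv2.resize(d[y:y+75,x:x+100],(800,600),interpolation=cv2.INTER_CUBIC)
    cv2.imwrite(f"pics/big_{n}.png",o)
E
```

```text
(no output)
```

View pics/big_top.png

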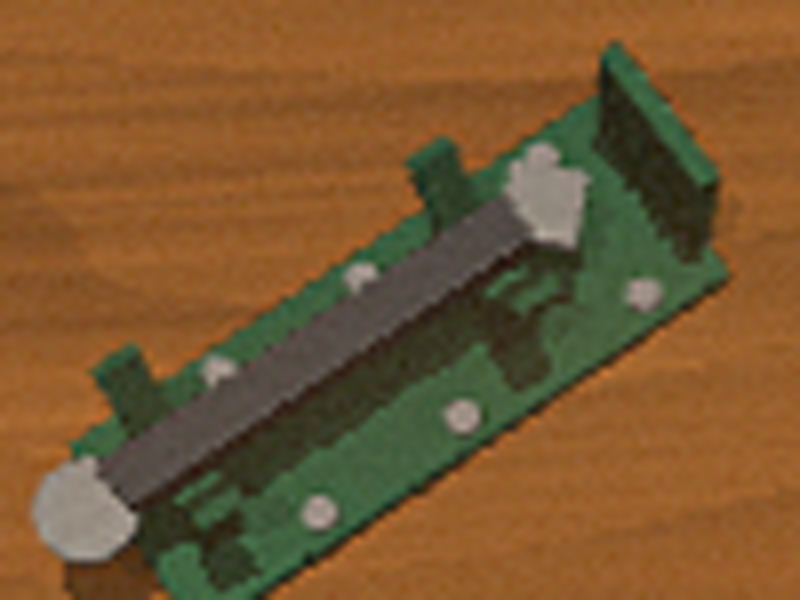

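View pics/big_side.png

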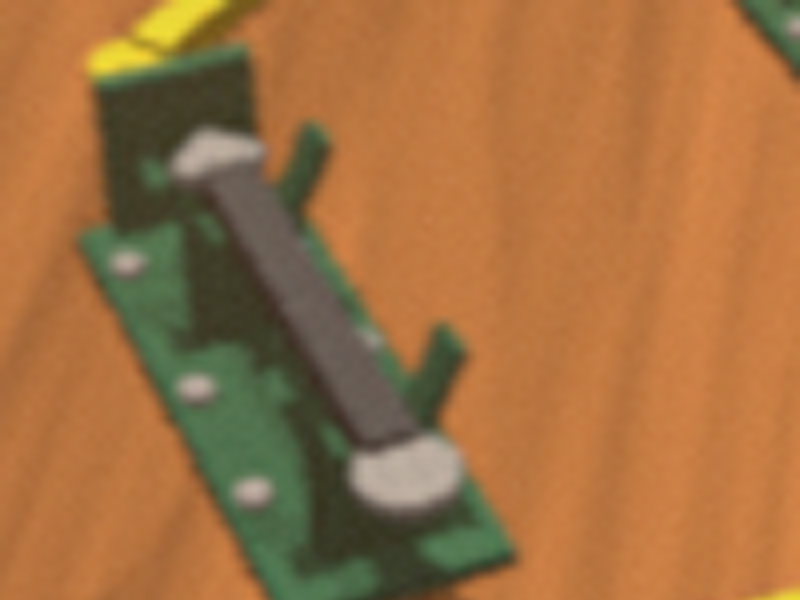

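```bash
cat >h.py <<'E'
import numpy as np
def proj(d,P):
    T=np.linalg.inv(np.array(d["pose"]));p=P@T[:3,:3].T+T[:3,3]
    return np.c_[d["fx"]*p[:,0]/p[:,2]+d["cx"],d["fy"]*p[:,1]/p[:,2]+d["cy"]]
def ray(d,uv,z):
    M=np.array(d["pose"]);v=M[:3,:3]@np.array([(uv[0]-d["cx"])/d["fx"],(uv[1]-d["cy"])/d["fy"],1]);o=M[:3,3]
    return o+v*(z-o[2])/v[2]
def rz(p,L): # pose x,y,yaw ; local pts
    c,s=np.cos(p[2]),np.sin(p[2]);return np.c_[p[0]+c*L[:,0]-s*L[:,1],p[1]+s*L[:,0]+c*L[:,1],L[:,2]]
E
python3 - <<'E'
import pickle,numpy as np
from scipy.optimize import least_squares
from h import *
t=pickle.load(open("top0.pkl","rb"));s=pickle.load(open("side0.pkl","rb"))
u=lambda a,x,y:(np.array(a,float)+.5)/8-.5+[x,y]
bt=u([(500,200),(537,240),(98,470),(135,508)],180,115)
bs=u([(207,183),(252,168),(362,442),(415,432)],170,170)
L=np.array([(68,8,59),(68,-8,59),(-68,8,59),(-68,-8,59)])/1000
for a,b in((bt,'t'),(bs,'s')):
    d=t if b=='t' else s
    print(b,[np.round(ray(d,q,.059)[:2],4).tolist() for q in a])
Ls=np.array([(68,-8,59),(68,8,59),(-68,-8,59),(-68,8,59)])/1000
def sb(p,w=(1,1)):
    r=[]
    # side: left pixel = larger x world
    if w[0]: r.append((proj(t,rz(p,L))-bt).ravel())
    if w[1]: r.append((proj(s,rz(p,SS))-bs).ravel())
    return np.concatenate(r)
for SS in(L,Ls):
  for w in((1,1),(1,0),(0,1)):
    f=least_squares(sb,[.64,.1,-.98],args=(w,));print(w,f.x,np.abs(f.fun).max())
# cradle: cheeks tops, plate top inner
ct=u([(432,145),(115,358),(603,60),(702,185)],180,115)
cs=u([(318,128),(452,332),(98,85),(248,52)],170,170)
def C(p):
    a,b=p[3],p[4]
    Lt=np.array([(.052,a,.071),(-.052,a,.071),(.108,b,.064),(.108,-b,.064)])
    Lq=np.array([(.052,a*sg,.071),(-.052,a*sg,.071),(.108,-b*sg,.064),(.108,b*sg,.064)])
    return (proj(t,rz(p,Lt))-ct),(proj(s,rz(p,Lq))-cs)
for sg in(1,-1):
    f=least_squares(lambda p:np.concatenate(C(p)).ravel(),[.64,.1,-.98,.025,.03]);print(sg,f.x,f.fun.reshape(-1,2).round(1).tolist())
E
```

```text
t [[0.6888, 0.0384], [0.6764, 0.0289], [0.6184, 0.1527], [0.607, 0.1431]]
s [[0.6885, 0.0448], [0.677, 0.0358], [0.6224, 0.1527], [0.6091, 0.1469]]
(1, 1) [ 0.64884383  0.0918755  -1.02667748] 1.8172984516915847
(1, 0) [ 0.64772173  0.09076706 -1.01925944] 0.8200144717218052
(0, 1) [ 0.64954496  0.09428416 -1.03248171] 1.2892852578337681
(1, 1) [ 0.6488428   0.09180653 -1.02400113] 7.857984663331848
(1, 0) [ 0.64772173  0.09076706 -1.01925944] 0.8200144717218052
(0, 1) [ 0.64957874  0.09405071 -1.02724808] 7.248342257455533
1 [ 0.64902551  0.08788545 -1.00213461  0.00308353  0.00128635] [[5.3, 9.0], [5.9, 9.5], [4.9, 7.3], [-6.8, -7.5], [-10.5, 3.3], [-10.4, 3.6], [10.8, -1.8], [-9.0, 2.6]]
-1 [ 0.6520388   0.08736538 -1.02256723  0.02526978  0.02337281] [[0.0, 0.3], [0.2, -0.2], [-0.2, -0.8], [-0.3, -0.4], [0.1, 0.0], [0.1, 0.1], [0.7, 0.1], [0.3, -0.1]]
```

```bash
cat >>h.py <<'E'
from scipy.spatial.transform import Rotation as Ro
def tool(st):
    w,x,y,z=st["ee_rot"];return Ro.from_quat([x,y,z,w]).as_matrix()
E
python3 - <<'E'
import pickle,numpy as np,cv2
from h import *
from rig import manip
st=manip.get_state();R=tool(st);print(R.round(3))
th=np.arctan2(R[1,1],R[0,1]);print("tool y angle",th,"q",st["qpos"].round(3))
# disc and tip overlays
t=pickle.load(open("top0.pkl","rb"));s=pickle.load(open("side0.pkl","rb"))
C=[.652,.0874,-1.0226]
for off in(-.0054,):
  S=[C[0]+off*np.cos(C[2]),C[1]+off*np.sin(C[2]),C[2]]
  a=np.linspace(0,2*np.pi,40)
  for d,n,x,y in((t,"top",180,115),(s,"side",170,170)):
    im=cv2.resize(d["image"][y:y+75,x:x+100,::-1],(800,600),interpolation=cv2.INTER_CUBIC)
    def dr(p,L,c):
        q=((proj(d,rz(p,np.array(L)))-[x,y]+.5)*8-.5).astype(int);cv2.polylines(im,[q.reshape(-1,1,2)],True,c,1)
    dr(S,[(.068,.008,.059),(.068,-.008,.059),(-.068,-.008,.059),(-.068,.008,.059)],(255,255,0))
    dr(S,[(.0915,0,.055),(.076,.0155,.055),(.068,.008,.055),(.068,-.008,.055),(.076,-.0155,.055)],(0,255,255))
    dr(S,np.c_[-.0775+.015*np.cos(a),.015*np.sin(a),a*0+.055],(0,0,255))
    for xx in(-.052,.052):
      for g in(1,-1): dr(C,[(xx-.007,g*.023,.071),(xx+.007,g*.023,.071),(xx+.007,g*.011,.045),(xx-.007,g*.011,.045)],(255,0,255))
    dr(C,[(.108,-.0234,.064),(.108,.0234,.064),(.108,.0234,.008),(.108,-.0234,.008)],(255,255,255))
    cv2.imwrite(f"pics/ov_{n}.png",im)
E
```

```text
[[-0.     0.377 -0.926]
 [-0.    -0.926 -0.377]
 [-1.     0.     0.   ]]
tool y angle -1.184024301087884 q [-1.305  0.276  1.505 -0.     1.361 -0.121]
```

View pics/ov_top.png

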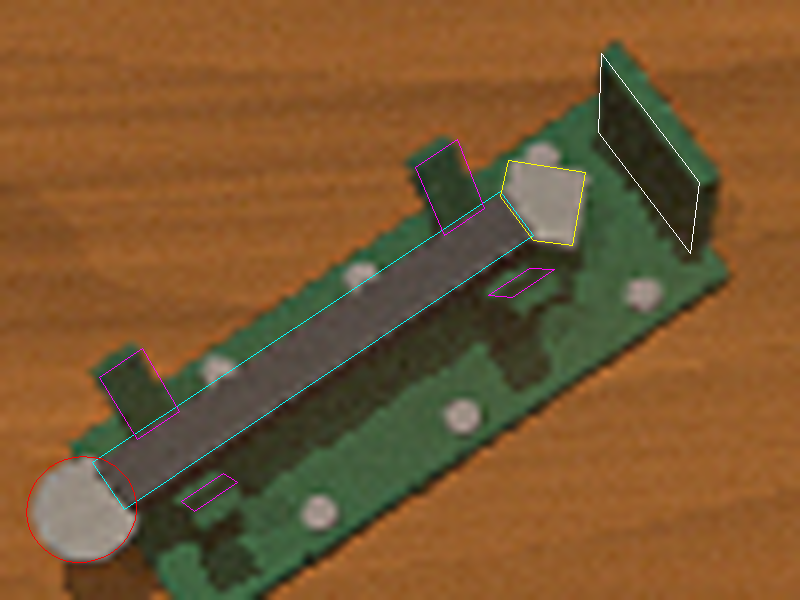

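View pics/ov_side.png

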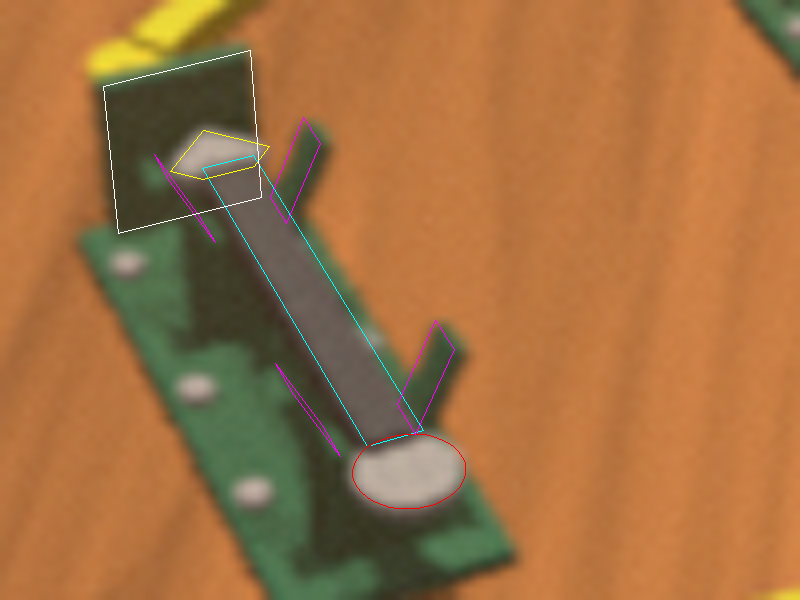

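The wireframe overlay matches both views within about 1 mm. The cradle is at about (0.652, 0.0874) with yaw -1.0226, and the scraper sits about 5 mm towards the open end. A full half turn would need joint 6 at 2.727 rad, and its limit is 2.7. So I'll place it about 2° short, which the saddle play allows, then regrip from the other side to square it up.

>>> step_arm([
  [[30,-414,-636],-99.2],
  [[30,-414,-636],-99.2],
  [[30,-414,-636],-99.2],
  [[30,-414,-636],-99.2],
  [[30,-414,-636],-99.2],
  [[30,-414,-636],-99.2],
  [[30,-414,-636],-99.2],
  [[30,-414,-636],-99.2],
  [[30,-414,-636],-99.2],
  [[30,-414,-636],-99.2],
  [[30,-414,-636],-99.2],
  [[30,-414,-636],-99.2],
  [[30,-414,-636],-99.2],
  [[30,-414,-636],-99.2],
  [[30,-414,-636],-99.2],
  [[30,-414,-636],-99.2],
  [[30,-414,-636],-99.2],
  [[30,-414,-636],-99.2],
  [[30,-414,-636],-99.2],
  [[30,-414,-636],-99.2],
], grip=0)

```text
clock: 2.5
position: [0.6491, 0.0892, 0.2018]
ee_rot: [0.616, 0.347, 0.616, -0.347]
contact_force: [-1.0, -0.3, 0.5]
width: 0.0855
```

```bash
cat > look.py <<'E'
import sys,cv2,pickle,numpy as np
from rig import manip
from h import *
tag=sys.argv[1]
for n,x,y in(("top",180,115),("side",170,170)):
    if len(sys.argv)>2 and n not in sys.argv[2:]: continue
    d=manip.get_image(n);pickle.dump(d,open(f"{n}_{tag}.pkl","wb"))
    cv2.imwrite(f"pics/{n}_{tag}.png",cv2.resize(d["image"][max(0,y-20):y+100,max(0,x-30):x+130,::-1],(800,600),interpolation=cv2.INTER_CUBIC))
st=manip.get_state();R=tool(st)
print(st["clock"],st["position"].round(4),st["qpos"].round(4),"th",np.arctan2(R[1,1],R[0,1]).round(4),"w",st["width"],st["contact_force"].round(1));print(R.round(3))
E
python3 look.py a side
```

```text
2.55 [0.6493 0.0894 0.2018] [ 3.0900e-02  4.1260e-01  1.3694e+00 -3.0000e-04  1.3592e+00 -5.1460e-01] th 0.5456 w 0.08572362818249012 [-0.2 -0.3 -0.3]
[[ 0.     0.855  0.519]
 [-0.     0.519 -0.855]
 [-1.     0.     0.   ]]
```

View pics/side_a.png

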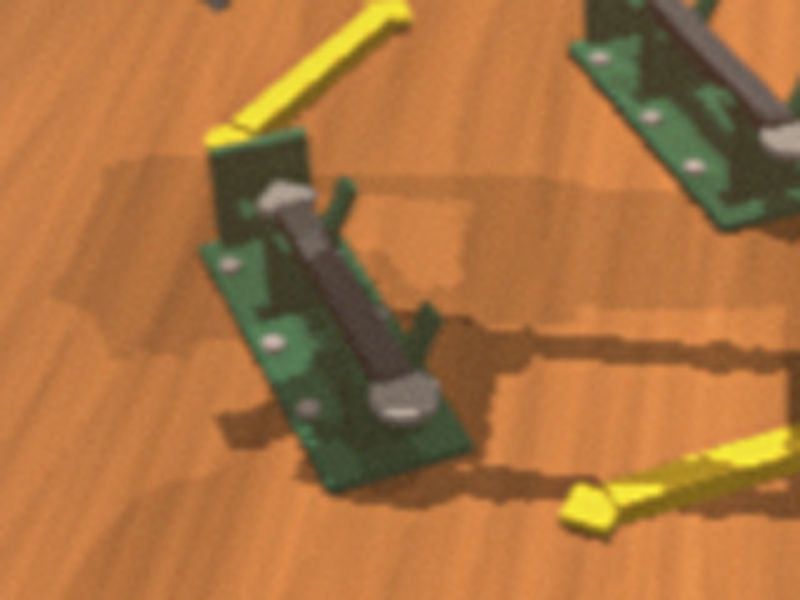

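The gripper is still high, so it's out of this crop, and the scraper is undisturbed at (340,300). Joint 1 is actually at 0.03, so the half turn needs joint 6 at about 2.63 rad, which is within range. That makes the full turn possible. Going down now.

>>> step_arm([
  [[40,1,-2],0],
  [[80,1,-2],0],
  [[115,1,-2],0],
  [[140,1,-2],0],
  [[155,1,-2],0],
  [[165,1,-2],0],
  [[169,1,-2],0],
  [[169,1,-2],0],
  [[169,1,-2],0],
])

```text
clock: 3.45
position: [0.6504, 0.0929, 0.0334]
ee_rot: [0.617, 0.347, 0.616, -0.346]
contact_force: [0.0, -0.0, 0.2]
width: 0.0851
```

```bash
python3 look.py b
```

```text
3.55 [0.6503 0.093  0.0334] [ 3.6200e-02  5.4920e-01  1.5849e+00 -1.0000e-04  1.0053e+00 -5.1100e-01] th 0.5473 w 0.08513236351238604 [0.2 0.  1.1]
[[ 0.002  0.854  0.52 ]
 [-0.     0.52  -0.854]
 [-1.     0.002  0.001]]
```

View pics/side_b.png

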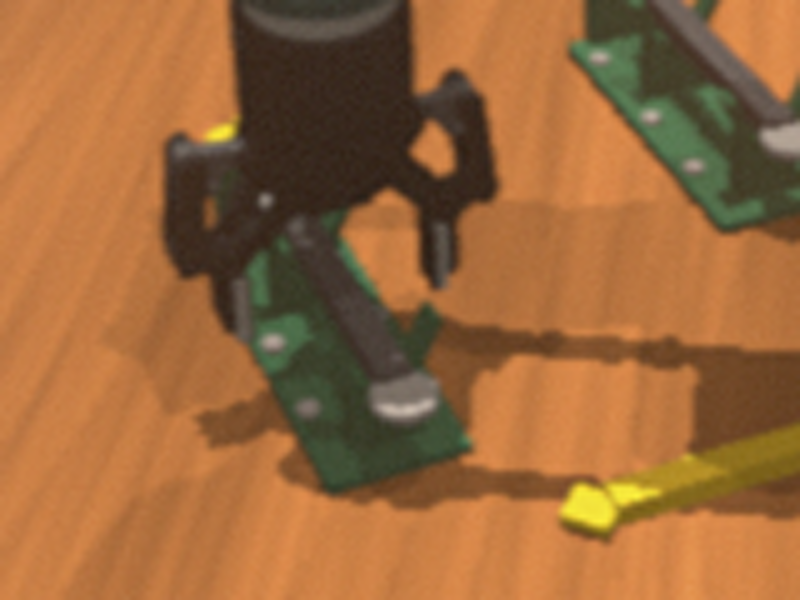

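View pics/top_b.png

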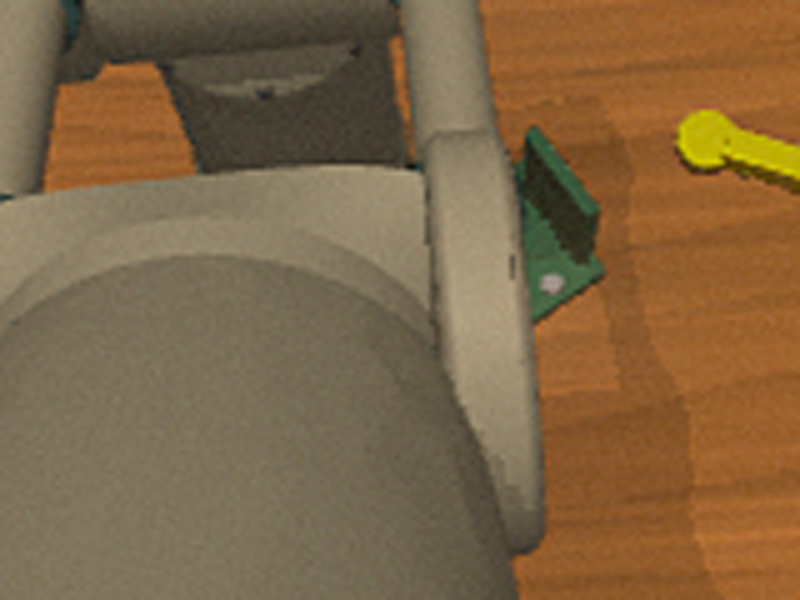

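The side view shows the fingers straddling the bar mid-span: left pad at (240,320), right at (440,270), with the bar between them. Top view is blocked by the arm. Closing.

>>> step_arm([
  [[0,-1,0],0],
  [[0,-1,0],0],
  [[0,-1,0],0],
  [[0,-1,0],0],
  [[0,-1,0],0],
  [[0,-1,0],0],
  [[0,-1,0],0],
  [[0,-1,0],0],
  [[0,-1,0],0],
  [[0,-1,0],0],
], grip=1, grip_force=60)

```text
clock: 4.55
position: [0.6488, 0.0924, 0.0325]
ee_rot: [0.617, 0.346, 0.616, -0.346]
contact_force: [-0.0, -0.5, 2.8]
width: 0.0146
```

>>> step_arm([
  [[-3,0,0],0],
  [[-10,0,0],0],
  [[-25,0,0],0],
  [[-45,0,0],0],
  [[-65,0,0],0],
  [[-80,0,0],0],
  [[-88,0,0],0],
  [[-90,0,0],0],
  [[-90,0,0],0],
])

```text
clock: 5.45
position: [0.6483, 0.0924, 0.1219]
ee_rot: [0.616, 0.346, 0.617, -0.346]
contact_force: [-0.3, -0.1, -2.5]
width: 0.015
```

```bash
python3 look.py c side
```

```text
5.5 [0.648  0.0925 0.1214] [ 3.5500e-02  4.6690e-01  1.4865e+00 -1.0000e-04  1.1900e+00 -5.1180e-01] th 0.5473 w 0.015218822991983069 [-0.3  0.7 -4.3]
[[-0.002  0.854  0.52 ]
 [-0.     0.52  -0.854]
 [-1.    -0.002 -0.001]]
```

View pics/side_c.png

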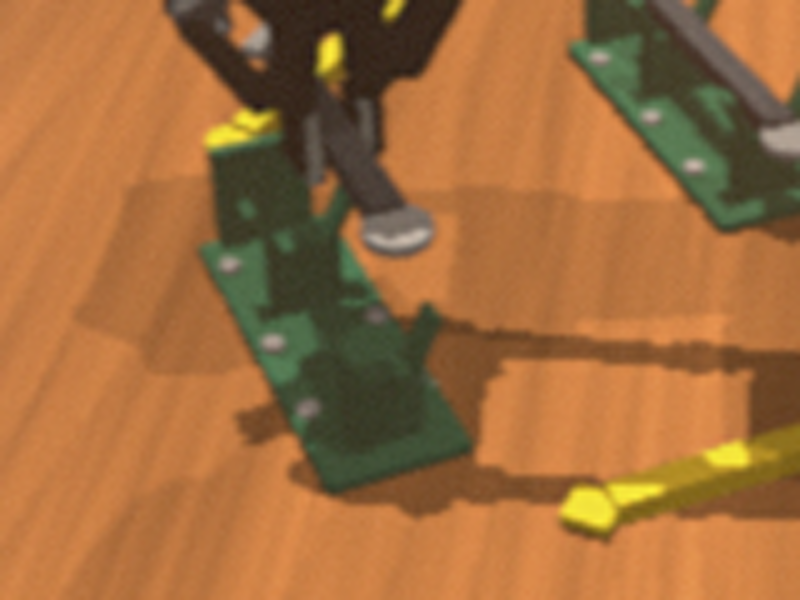

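The scraper is lifted level, with the nose at (398,230) above an empty cradle. Turning it end for end in two halves.

>>> step_arm([
  [[0,0,0],2],
  [[0,0,0],6],
  [[0,0,0],12],
  [[0,0,0],19],
  [[0,0,0],26],
  [[0,0,0],33],
  [[0,0,0],40],
  [[0,0,0],47],
  [[0,0,0],54],
  [[0,0,0],61],
  [[0,0,0],68],
  [[0,0,0],75],
  [[0,0,0],82],
  [[0,0,0],89],
  [[0,0,0],96],
  [[0,0,0],103],
  [[0,0,0],110],
  [[0,0,0],116],
  [[0,0,0],119],
  [[0,0,0],120],
])

```text
clock: 7.5
position: [0.648, 0.0924, 0.121]
ee_rot: [-0.008, -0.706, -0.008, 0.708]
contact_force: [1.0, -0.1, -3.9]
width: 0.015
```

>>> step_arm([
  [[0,0,0],2],
  [[0,0,0],6],
  [[0,0,0],12],
  [[0,0,0],19],
  [[0,0,0],26],
  [[0,0,0],33],
  [[0,0,0],40],
  [[0,0,0],47],
  [[0,0,0],54],
  [[0,0,0],58],
  [[0,0,0],60],
  [[0,0,0],60],
  [[0,0,0],60],
])

```text
clock: 8.8
position: [0.6484, 0.0925, 0.1217]
ee_rot: [0.346, -0.616, 0.346, 0.617]
contact_force: [0.6, -0.3, -4.3]
width: 0.0147
```

```bash
python3 look.py d side
```

```text
8.85 [0.6485 0.0925 0.1218] [ 3.5500e-02  4.6660e-01  1.4856e+00 -1.0000e-04  1.1901e+00  2.6289e+00] th -2.5933 w 0.015108683634376174 [ 0.4  0.1 -3.1]
[[-0.001 -0.853 -0.521]
 [-0.    -0.521  0.853]
 [-1.     0.001  0.   ]]
```

View pics/side_d.png

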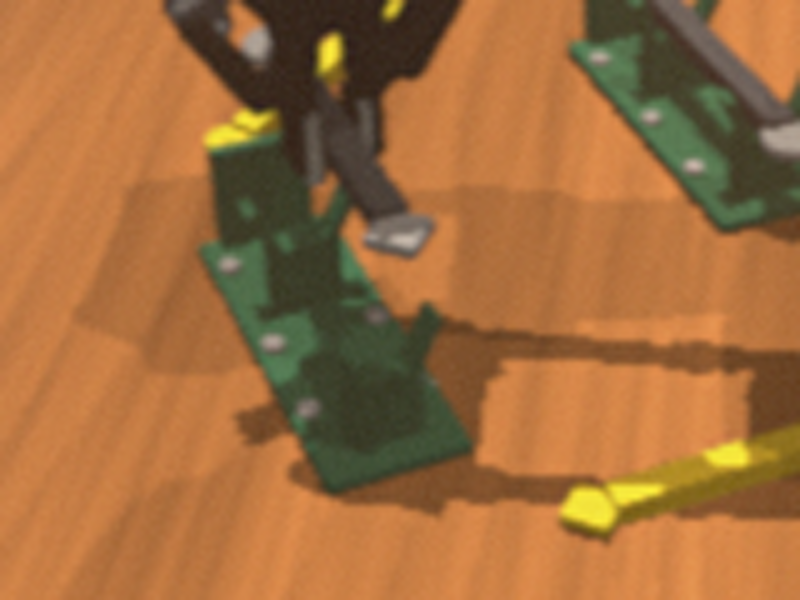

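The diamond point now faces the open end, at (405,235). Before lowering I'll overlay the held pose to check the grip offset along the bar.

```bash
python3 - <<'E'
import pickle,numpy as np,cv2
from h import *
out=[]
a=np.linspace(0,2*np.pi,40);x,y=195,165
for tag,P,yaw in(("c",(.648,.0925,.1214),-1.0235),("d",(.6485,.0925,.1218),-1.0235+np.pi)):
    d=pickle.load(open(f"side_{tag}.pkl","rb"))
    im=cv2.resize(d["image"][y:y+50,x:x+33,::-1],(396,600),interpolation=cv2.INTER_CUBIC)
    zc=P[2]+.0187;S=[P[0],P[1],yaw]
    def dr(L,c):
        q=((proj(d,rz(S,np.array(L)))-[x,y]+.5)*12-.5).astype(int);cv2.polylines(im,[q.reshape(-1,1,2)],True,c,1)
    b=zc+.007
    dr([(.068,.008,b),(.068,-.008,b),(-.068,-.008,b),(-.068,.008,b)],(255,255,0))
    b=zc+.003
    if tag=="d": dr([(.0915,0,b),(.076,.0155,b),(.068,.008,b),(.068,-.008,b),(.076,-.0155,b)],(0,255,255))
    else: dr(np.c_[-.0775+.015*np.cos(a),.015*np.sin(a),a*0+b],(0,0,255))
    out.append(im)
cv2.imwrite("pics/ov_cd.png",np.hstack(out))
E
```

```text
(no output)
```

View pics/ov_cd.png

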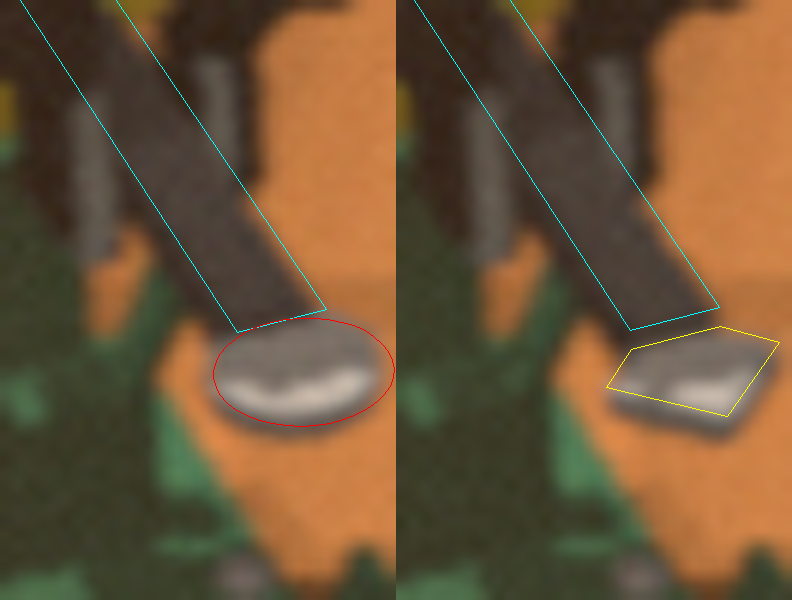

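The blade edges differ between the two pictures by about 4 mm, so the grip is about 2 mm towards the nose from the origin. To centre it, the tool has to move about +8 mm along the cradle, which is tool z -8. I'll shift, lower partway and look.

>>> step_arm([
  [[5,0,-3],0],
  [[15,0,-8],0],
  [[30,0,-8],0],
  [[45,0,-8],0],
  [[58,0,-8],0],
  [[68,0,-8],0],
  [[74,0,-8],0],
  [[76,0,-8],0],
  [[76,0,-8],0],
  [[76,0,-8],0],
])

```text
clock: 9.85
position: [0.6534, 0.0857, 0.047]
ee_rot: [-0.346, 0.617, -0.346, -0.616]
contact_force: [0.8, -0.1, -2.5]
width: 0.0147
```

```bash
python3 look.py e side
```

```text
9.9 [0.6535 0.0857 0.047 ] [ 2.4900e-02  5.3820e-01  1.5654e+00 -1.0000e-04  1.0364e+00  2.6192e+00] th -2.5942 w 0.0149842388292709 [-0.6  0.5 -3.8]
[[ 0.002 -0.854 -0.52 ]
 [-0.    -0.52   0.854]
 [-1.    -0.001 -0.001]]
```

View pics/side_e.png

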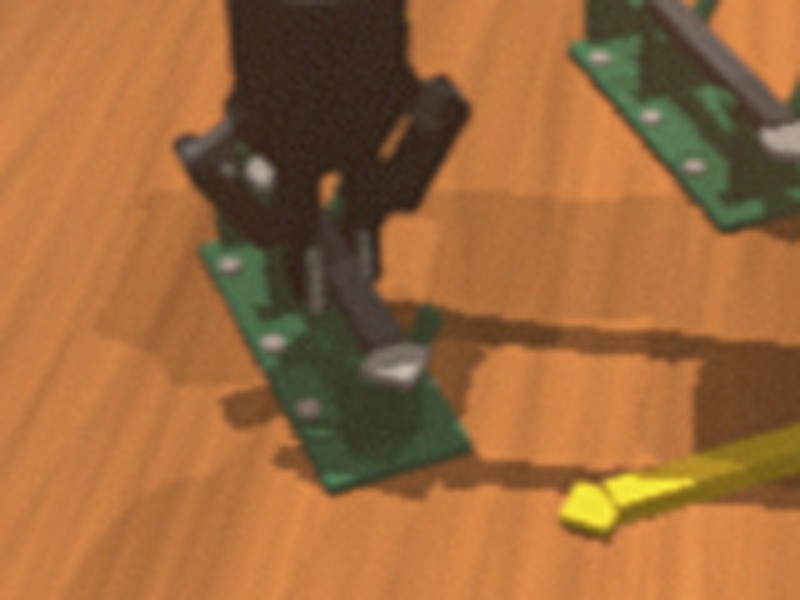

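The bar hangs lined up between the cheeks, with the point at (400,360). Lowering the last part gently.

>>> step_arm([
  [[3,0,0],0],
  [[6,0,0],0],
  [[9,0,0],0],
  [[11,0,0],0],
  [[12,0,0],0],
  [[13,0,0],0],
  [[13,0,0],0],
  [[13,0,0],0],
])

```text
clock: 10.7
position: [0.6529, 0.0856, 0.0333]
ee_rot: [-0.346, 0.617, -0.346, -0.616]
contact_force: [-0.2, -0.7, -3.2]
width: 0.0148
```

>>> step_arm([
  [[0.5,0,0],0],
  [[1,0,0],0],
  [[1,0,0],0],
  [[1,0,0],0],
])

```text
clock: 11.1
position: [0.653, 0.0856, 0.0325]
ee_rot: [-0.346, 0.617, -0.346, -0.616]
contact_force: [-0.8, 0.1, -1.6]
width: 0.0148
```

```bash
python3 look.py f side
```

```text
11.15 [0.653  0.0856 0.0325] [ 2.4900e-02  5.5300e-01  1.5802e+00 -1.0000e-04  1.0080e+00  2.6191e+00] th -2.5942 w 0.015358274099663853 [-1.2 -0.  -1.6]
[[ 0.    -0.854 -0.52 ]
 [-0.    -0.52   0.854]
 [-1.    -0.    -0.   ]]
```

View pics/side_f.png

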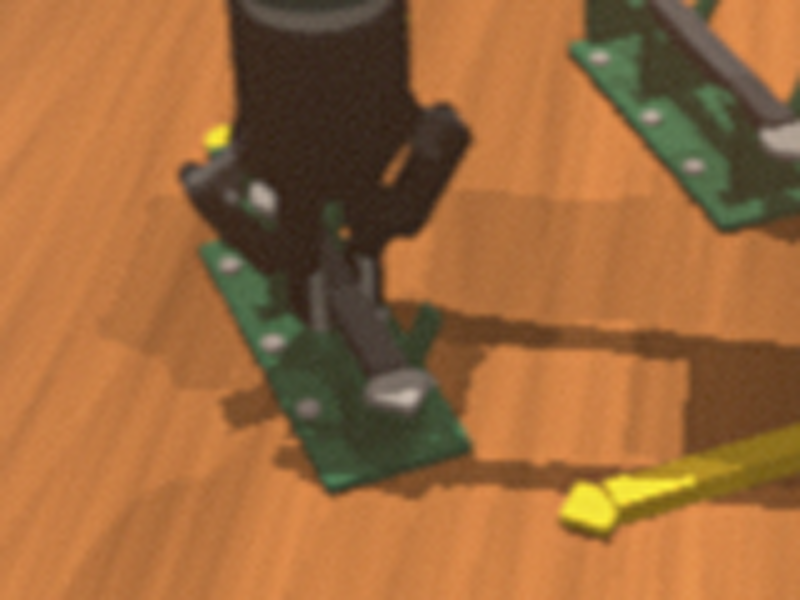

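The force reading has halved, so the bar is starting to touch the floors. I'll overlay the ideal centred pose before opening.

```bash
cat > ov.py <<'E'
import pickle,numpy as np,cv2,sys
from h import *
out=[]
C=[.652,.0874,-1.0226+np.pi]
n=sys.argv[2] if len(sys.argv)>2 else "side"
d=pickle.load(open(f"{n}_{sys.argv[1]}.pkl","rb"))
x,y=(185,190) if n=="side" else (180,125);W,H=50,(50 if n=="side" else 50)
if n=="top":W,H=85,62
k=12 if n=="side" else 9
offs=(0,-.003) if n=="side" else (0,)
for off in (offs):
    S=[C[0]+off*np.cos(C[2]),C[1]+off*np.sin(C[2]),C[2]]
    im=cv2.resize(d["image"][y:y+H,x:x+W,::-1],(W*k,H*k),interpolation=cv2.INTER_CUBIC)
    if n=="side":im=im[:,:400]if 0 else im[:,200:600]
    sx=200 if n=="side" else 0
    def dr(L,c):
        q=((proj(d,rz(S,np.array(L)))-[x,y]+.5)*k-.5-[sx,0]).astype(int);cv2.polylines(im,[q.reshape(-1,1,2)],True,c,1)
    dr([(.068,.008,.059),(.068,-.008,.059),(-.068,-.008,.059),(-.068,.008,.059)],(255,255,0))
    a=np.linspace(0,2*np.pi,40);b=.055
    dr([(.0915,0,b),(.076,.0155,b),(.068,.008,b),(.068,-.008,b),(.076,-.0155,b)],(0,255,255))
    dr(np.c_[-.0775+.015*np.cos(a),.015*np.sin(a),a*0+b],(0,0,255))
    out.append(im)
cv2.imwrite(f"pics/ov_{n}_{sys.argv[1]}.png",np.hstack(out))
E
python3 ov.py f
```

```text
(no output)
```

View pics/ov_side_f.png

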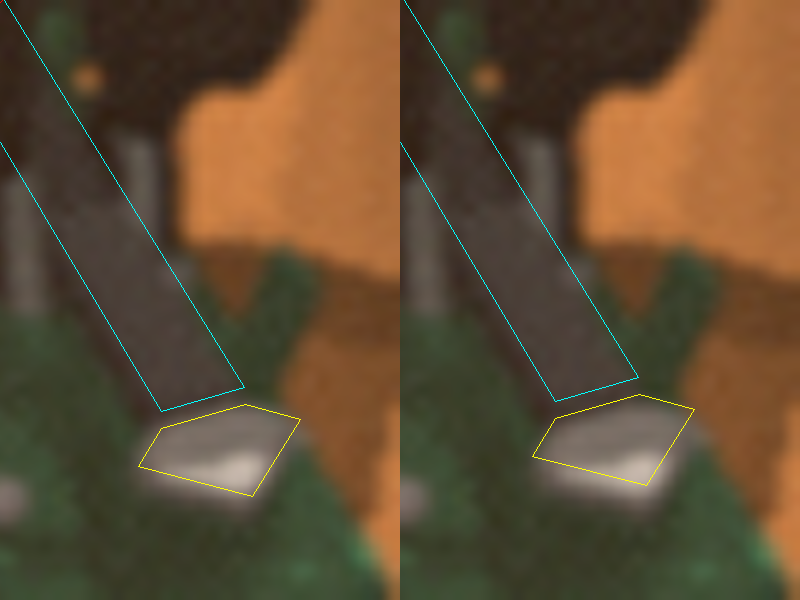

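The zero-offset overlay matches the point, with the outline on its top face. I'll ease down 1 mm more and open.

>>> step_arm([
  [[0.5,0,0],0],
  [[1,0,0],0],
  [[1,0,0],0],
])

```text
clock: 11.45
position: [0.653, 0.0856, 0.0324]
ee_rot: [-0.346, 0.617, -0.346, -0.616]
contact_force: [-2.6, 0.3, 5.4]
width: 0.0147
```

>>> step_arm([
  [[0,0,0],0],
  [[0,0,0],0],
  [[0,0,0],0],
  [[0,0,0],0],
  [[0,0,0],0],
  [[0,0,0],0],
  [[0,0,0],0],
  [[0,0,0],0],
], grip=0)

```text
clock: 12.25
position: [0.6529, 0.0856, 0.0312]
ee_rot: [-0.346, 0.617, -0.346, -0.617]
contact_force: [0.1, -0.5, 0.6]
width: 0.0854
```

>>> step_arm([
  [[-10,0,0],0],
  [[-30,0,0],0],
  [[-60,0,0],0],
  [[-100,0,0],0],
  [[-140,0,0],0],
  [[-170,0,0],0],
  [[-180,0,0],0],
  [[-180,-50,-50],0],
  [[-180,-100,-100],0],
  [[-180,-140,-140],0],
  [[-180,-180,-180],0],
  [[-180,-220,-220],0],
  [[-180,-240,-240],0],
  [[-180,-250,-250],0],
  [[-180,-250,-250],0],
])

```text
clock: 13.75
position: [0.9614, 0.0005, 0.1832]
ee_rot: [-0.35, 0.621, -0.344, -0.611]
contact_force: [1.3, 0.3, -2.4]
width: 0.0855
```

```bash
python3 look.py g; python3 ov.py g; python3 ov.py g top
```

```text
13.85 [0.9625 0.0011 0.1909] [-7.1900e-02  1.0085e+00  2.2410e-01  2.4000e-03  1.8817e+00  2.5243e+00] th -2.5953 w 0.08556393043310255 [-0.1 -0.7  0.1]
[[ 0.027 -0.854 -0.519]
 [ 0.    -0.519  0.855]
 [-1.    -0.024 -0.014]]
```

View pics/top_g.png

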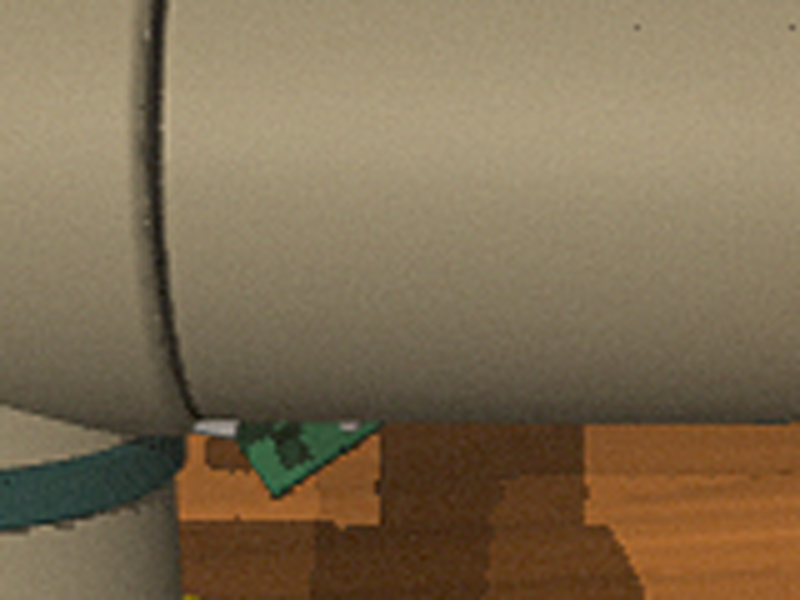

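View pics/side_g.png

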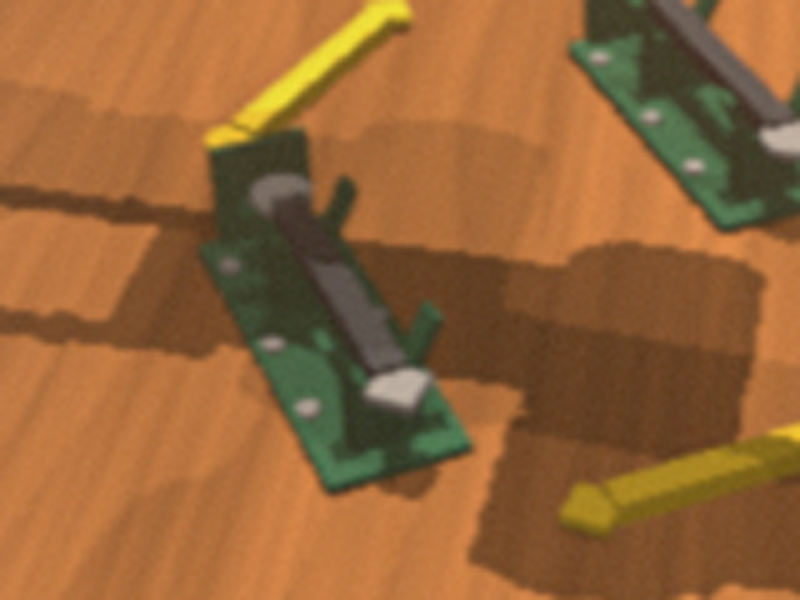

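My sideways move went outward, the wrong sign, and joint 3 is near its limit. Nothing was touched. I'll bring the arm back over the near right side to clear the top camera.

>>> step_arm([
  [[0,50,0],0],
  [[0,100,0],0],
  [[0,150,0],0],
  [[0,200,0],0],
  [[0,250,0],0],
  [[0,300,0],0],
  [[0,350,0],0],
  [[0,400,0],0],
  [[0,450,0],0],
  [[0,500,0],0],
  [[0,550,0],0],
  [[0,600,0],0],
  [[0,650,0],0],
  [[0,690,-20],0],
  [[0,710,-30],0],
  [[0,710,-30],0],
  [[0,710,-30],0],
])

```text
clock: 15.55
position: [0.373, -0.3936, 0.1791]
ee_rot: [-0.352, 0.628, -0.341, -0.604]
contact_force: [-0.4, 0.5, -1.1]
width: 0.0857
```

```bash
python3 look.py h; python3 ov.py h; python3 ov.py h top; python3 - <<'E'
import pickle,cv2
d=pickle.load(open("top_h.pkl","rb"));cv2.imwrite("pics/full_h.png",d["image"][:,:,::-1])
E
```

```text
15.65 [ 0.3735 -0.3923  0.1781] [-0.9576  0.2483  1.6824  0.0303  1.1886  1.6246] th -2.5929 w 0.08546530970045194 [-0.1  0.   0.6]
[[ 0.036 -0.853 -0.521]
 [-0.002 -0.521  0.853]
 [-0.999 -0.03  -0.021]]
```

View pics/ov_top_h.png

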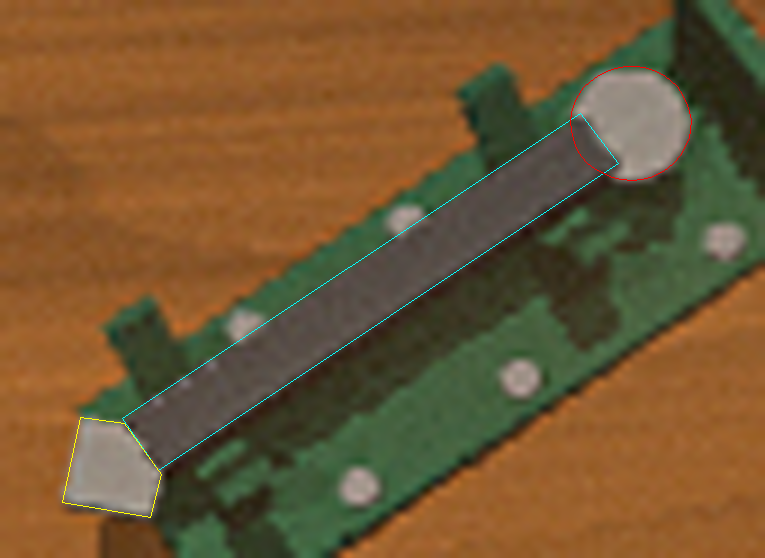

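View pics/ov_side_h.png

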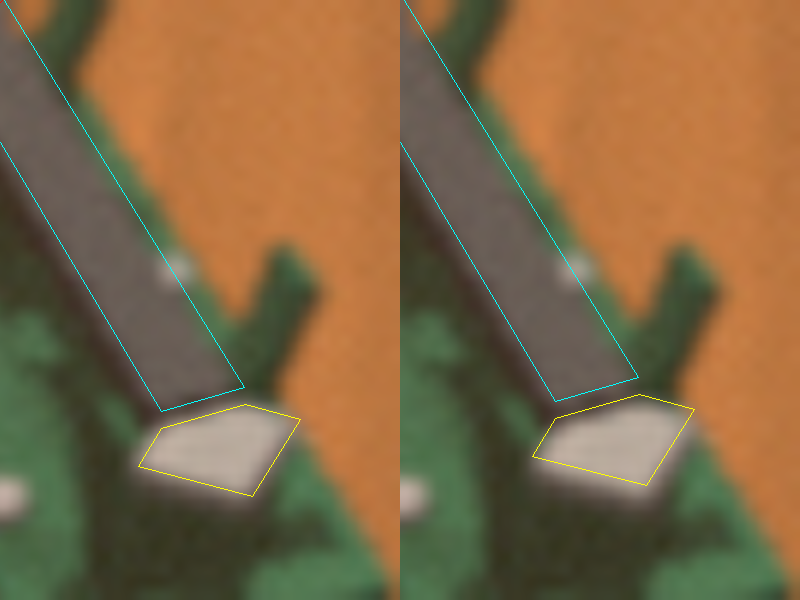

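View pics/full_h.png

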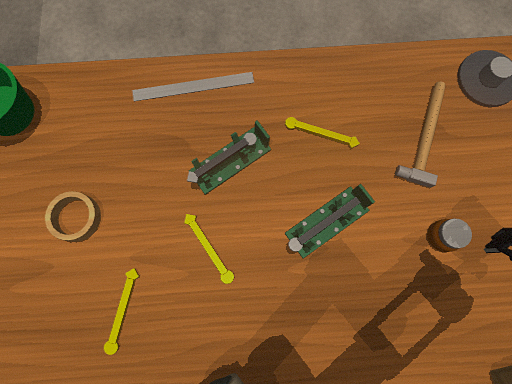

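The overlays in both views match the centred, seated and reversed pose within about 1 mm. The spare at (328,222) and the yellow tools are where they were, and the gripper is clear.

```bash
python3 -c "
from rig import manip
print(manip.sign_off())"
```

```text
the job is handed in; nothing more can be done
None
```

I lifted the double-ended scraper out of its cradle, turned it 180° and lowered it onto the saddle floors until they took its weight. I then released it, so the diamond point now sticks out of the open end. The job was handed in at about 15.7 s; no verdict came back.

- **Final pose:** wireframe overlays in the top and side views put the scraper centred lengthwise, aligned and seated to within about 1 mm. The overlays rely on the camera calibration, which is good to about 2 mm.
- **Other items:** the spare and the yellow look-alikes showed no movement in the last top view, and the gripper is well clear.
- **Forces:** the highest force reading at the end of a move was about 5 N, as the bar settled onto the floors.
- **Grip offset:** mid-task pictures showed I had gripped about 2 mm off the scraper's middle. I corrected for that before lowering.
- **Wrong move on the retreat:** I got a sign wrong and the arm went outward to the edge of its reach, with joint 3 at 0.224 against its 0.22 limit. It touched nothing, and I brought it back.

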